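# Pack the two-tier ink set case

## Task

Pack the ink set into its dark wooden case: lay the ink stone and the brush rest flat in their matching recesses in the bottom of the case, set the lift-out tray level on the ledges over them, and see that the round blue-lidded tin and the black ink stick lie flat in their own wells in the tray. The tray covers the bottom recesses, so fill those first.

Things in the scene. Friction and masses are not known exactly. Their poses are not given: they have to be found in the camera images.
- the_ink_stone: black ink stone, a dark rounded slab 63 (x) x 99 (y) x 21 mm high; loose. Origin: centre of its underside; z up, y along its length. Grip across x at mid-length.
- the_brush_rest: pale green glazed brush rest with three peaks, 19 (x) x 68 (y) x 22 mm high; loose. Origin: centre of its underside; y along its length. Grip across x at mid-length.
- the_tin: round slip-lid tin with a blue lid, 68 mm across, 24 mm high; loose. Origin: centre of its underside.
- the_ink_stick: black ink stick, 19 (x) x 72 (y) x 10 mm high; loose, lies flat. Origin: centre of its underside; y along its length. Grip across x at mid-length.
- tray: loose lift-out tray of pale wood, 200 (x) x 128 (y) mm, 0.3 kg, floor 4 mm thick, rim 12 mm high; a bar handle over its middle, 10 (x) x 60 (y) mm, spans 24 to 36 mm above the underside, fingers may reach below it on both sides. It fits the case either way round. Origin: centre of the underside, under the handle; x along its length.
- case: fixed open case of dark wood with brass corner straps, 228 (x) x 154 (y) mm outside, rim 48 mm high. The tray rests 34 mm above the bench on ledges along the two long sides; the opening between the ledges is 116 (y) x 208 (x) mm. Walls flare from 4 mm of play round the tray at the ledge to 8 mm at the rim. Origin: centre of its underside, on the bench; x along its length.
- stone_insert: fixed wooden insert 84 (x) x 116 (y) x 10 mm, 44 mm from the case's middle in one half of its bottom, with the large oblong recess for the ink stone. Origin: centre of its underside, 5 mm above the bench; recess floor 3 mm above it, 7 mm deep, 4 mm of play each way at the floor, 8 mm at the top; y: length of the recess. Long sides open to the floor for 44 mm at mid-length for fingers.
- rest_insert: fixed wooden insert of the same outside size in the other half of the case's bottom, with the narrow recess for the brush rest. Origin, recess depth, play, axes and finger openings as for stone_insert.
- tin_well (a point): centre of the floor of the tray's round tin well, 4 mm above the tray's underside and 50 mm from its middle towards -x; a ring wall 8 mm high, 76 mm across inside at the floor, 84 mm at the top. Axes as the tray's.
- stick_well (a point): centre of the floor of the tray's narrow ink stick well, 4 mm above the tray's underside, 53 mm from its middle towards +x; walls 7 mm high, 4 mm of play each way at the floor and 8 mm at the top, long sides open for 44 mm at mid-length for fingers; y (the tray's y) is its length.
Mind the look-alikes: they are no part of the job. Leave any pink look-alike of the the_brush_rest alone.

How it is judged:
By the outcome, as a careful person would: the job done as asked, in the order asked, and still so for the second after the job is handed in, with the robot touching nothing.
It also fails if it takes over 134 s, if anything falls off the work surface, if the arm or the gripper's body presses on something with over 40 N, if the wrist force passes 120 N, or if a joint passes its speed limit or range.

## Robot

A 6-joint arm with a two-finger parallel gripper is mounted at the origin on a cart in front of the work surface, level with it; the furniture and walls round the work are solid. World frame = base frame: x ahead of the robot, y to its left, z up, the work surface at z = 0. Lengths are in mm, angles in rad, forces in N, time in s.
With the tool pointing down it reaches from about 350 to 775 mm from the base axis. Payload 5.5 kg.
Tool frame: the origin (TCP) lies midway between the tips of the shut fingers; the grasp point (between the pads) lies 19 mm behind it; z points along the fingers, y is the line along which they close (so a half turn about z gives the same grasp; the last joint's range is limited). The gripper opens to 85 mm and grips with 20 to 120 N. Pads are 22 mm wide; open, the fingers measure 114 mm over their backs; the gripper's body (76 mm by 85 mm) begins 54 mm behind the grasp point. The pads swing forward as they close: fully open they stand 13 mm farther back than shut.
Start: joints at [0.965, 0.313, 0.046, 1.304, 0, 1.431], TCP at [258.284, 513.771, 231.323] pointing down, gripper open.
Joint ranges: [-2.76, 2.76], [-0.86, 1.69], [-1.03, 1.26], [-2.2, 2.34], [-1.47, 1.5], [-3.14, 3.14]. Speed limits (rad/s): [2.57, 2.57, 3.14, 3.14, 3.14, 3.14].

## Interface

Orientations are given as a 3x3 rotation matrix whose columns are the frame's x, y, z axes.
In Python, from rig import status, grab_frame, get_calibration, sign_off gives the robot as it stands. The module is installed in compiled form; this text tells all that it offers.
- The arm moves only by the shell command python3 -m creep 'ROWS'. ROWS is JSON, one flat list of numbers, 5 for each row, row after row: the shift along the world's x, y, z normalised to -1 to 1, where 1 is 300 mm, then the turn about the world's z normalised to -1 to 1, where 1 is pi/2 rad, then the closure, from -1 (fully open) to 1 (shut). In form: [x, y, z, yaw, gripper, x, y, z, yaw, gripper, ...]. A call has exactly 10 rows; each row is the pose to reach, as a shift and turn from the pose commanded when the call began; what a row does not reach only later rows make up. A row lasts 1/10 s, in which the tool goes at most 50 mm and 8.59 degrees, less where a joint would pass 70% of its speed; a pose out of reach is approached as far as the arm can. A call with a number of a shift or a turn outside -1 to 1 is refused whole. A call with a gripper value outside its range is refused whole. The fingers move at their own pace and stop on an object; the grip force is fixed at half the most. Time passes only in rows, so rows that repeat a pose let the fingers close, or fill a call up. It gives the time, the measured TCP pose, the force, the opening and the grip force at its end, in the units of the state.
- status.sense(): the state, without advancing time (a new reading comes with each control period).
- grab_frame(name): name is "side" or "top"; returns (picture, depth): 480x640x3 uint8, red, green, blue; 480x640 float32, mm along the optical axis (not along the pixel's ray), 0 where there is no reading.
- get_calibration(name): a dict with "K" (3x3 intrinsics, pixels), "dist" ([k1, k2, p1, p2, k3] as OpenCV has them; the pictures are not rectified), "R" (3x3) and "t" (3): a world point X has camera coordinates R X + t. Camera axes: x right, y down, z forward; pixel columns grow to the right and rows downward; lengths in mm; the calibration is good to about 2 mm. A picture is of the moment at which its call begins. get_calibration takes no time and is no camera call.
- sign_off(): hands the job in; it is judged then, once.
The state is a dict: "time": time; "joint_pos": joint angles; "joint_vel": joint speeds; "effort": joint torques, N m; "position": TCP position; "tcp_rot": TCP orientation; "force": force on the tool from outside, world axes, zero at the start; "moment": the same for the moment, N m; "gripper_width": finger opening in mm; "finger_force": force on a finger pad.
Only numpy, scipy, OpenCV 4.12 (cv2) and the standard library are available. Lean on these libraries where they do the work, as an engineer would, in place of code of your own. Each camera call takes 0.05 s, during which the arm holds its last target. There are 200 camera calls.

## Working session

There is one attempt and no reset: what is moved stays moved. The work goes in short steps, Python scripts to look and compute and a shell command to move; the robot and the scene stay as the last step left them, time stands still between calls to the robot, and variables do not carry over. Pictures are saved under pics/ and viewed, at most 14 in all, crops included, and the job is handed in when it is done.

```bash
mkdir -p pics
cat > h.py <<'E'
import numpy as np, cv2
from rig import status, grab_frame, get_calibration, sign_off
def cal(n):
    c=get_calibration(n); return [np.array(c[k],float) for k in("K","dist","R","t")]
def ray(n,uv):
    K,d,R,t=cal(n); p=cv2.undistortPoints(np.array(uv,float).reshape(-1,1,2),K,d).reshape(-1,2)
    D=np.c_[p,np.ones(len(p))]@R; return -R.T@t.ravel(), D
def onplane(n,uv,z):
    o,D=ray(n,uv); s=(z-o[2])/D[:,2]; return o+D*s[:,None]
def world(n,uv,depth):
    o,D=ray(n,uv); return o+D*np.asarray(depth,float).reshape(-1,1)
def cloud(n,dep):
    v,u=np.mgrid[0:480,0:640]; P=world(n,np.c_[u.ravel(),v.ravel()],dep.ravel()).reshape(480,640,3)
    P[dep<=0]=np.nan; return P
def proj(n,X):
    K,d,R,t=cal(n); return cv2.projectPoints(np.array(X,float).reshape(-1,3),cv2.Rodrigues(R)[0],t,K,d)[0].reshape(-1,2)
def snap(n,name):
    im,de=grab_frame(n); cv2.imwrite(f"pics/{name}.png",im[:,:,::-1]); np.savez(f"{name}.npz",im=im,de=de); return im,de
E
python3 - <<'E'
from h import *
for n in("top","side"):
    snap(n,n+"0"); K,d,R,t=cal(n); print(n,-R.T@t.ravel(),R[2],K[0,0])
s=status.sense(); print(s["time"],s["position"],s["tcp_rot"],s["gripper_width"])
E
```

```text
top [ 350.12202377   73.11118526 1318.97757038] [ 0.13938743 -0.00227115 -0.99023532] 483.6448940624573
side [ 79.6408461  767.08838736 697.53571527] [ 0.42251123 -0.65081    -0.6308174 ] 493.86692709267453
0.1 [257.98893219 513.34583818 230.49961924] [[-8.93460348e-01  4.49141047e-01 -9.62287960e-04]
 [ 4.49142009e-01  8.93459348e-01 -1.35959279e-03]
 [ 2.49116243e-04 -1.64694620e-03 -9.99998613e-01]] 85.37951499206856
```

View pics/top0.png

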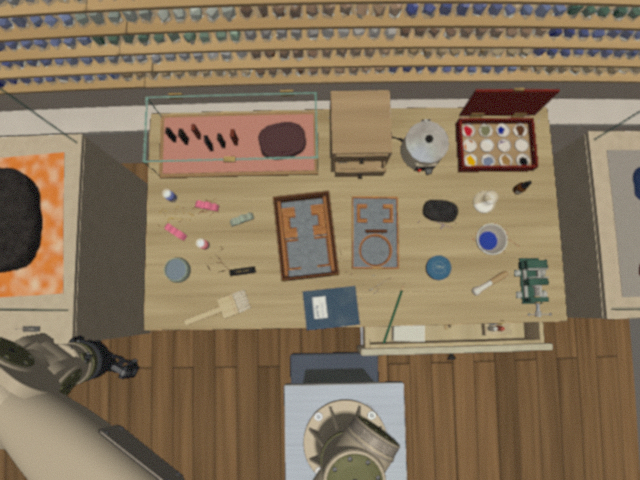

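View pics/side0.png

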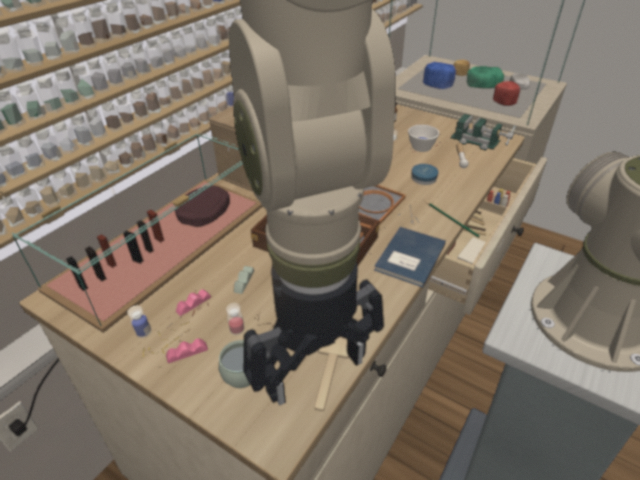

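Top view: the case is at (306,235) and the tray at (375,232), with its tin ring at (376,250). The dark slab is at (440,210), the blue tin at (438,267), the pale green rest at (242,219) and the black stick at (242,271). The pink look-alikes are at (206,206) and (175,232). The blue-filled cup at (491,240) is taller and is not the tin. The side view is partly blocked by the arm. I'll enlarge the working area.

Run:
```python
from h import *
d=np.load("top0.npz"); im=d["im"]; P=cloud("top",d["de"])
c=im[180:290,225:465]; c=cv2.resize(c,None,fx=3.3,fy=3.3,interpolation=cv2.INTER_CUBIC)
c=np.clip(c.astype(float)*1.4,0,255).astype(np.uint8)
cv2.imwrite("pics/crop1.png",c[:,:,::-1])
for n,(u,v) in dict(stone=(440,210),tin=(438,267),rest=(242,219),stick=(242,271),table=(260,300),case=(306,235),tray=(375,232),cup=(491,240),wing=(376,250)).items():
    print(n,P[v,u].round(1))
```

```text
stone [ 614.2 -277.8   20.7]
tin [ 457.2 -263.    23. ]
rest [598.5 265.4  24.2]
stick [457.7 267.3   9.5]
table [378.7 219.7   1. ]
case [553.4  91.9   8.9]
tray [553.8 -94.1  36.4]
cup [ 529.2 -416.8   14.2]
wing [508.8 -99.1   5.2]
```

View pics/crop1.png

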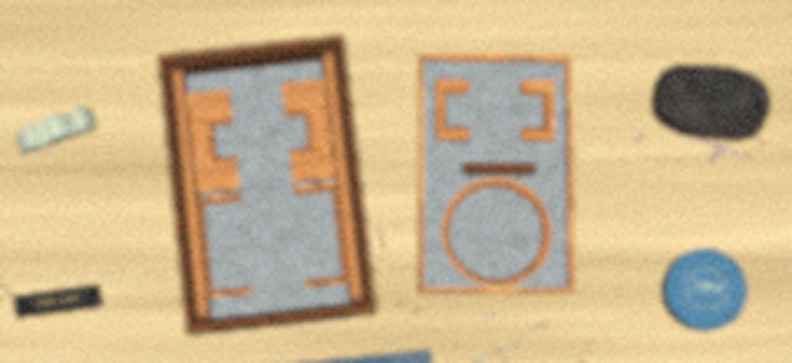

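Crop (3.3x, offset 225,180): the case's far half at about (303,221) has the narrow recess for the rest, and its near half at about (308,252) has the stone recess. In the tray the tin ring is on the robot side and the stick well on the far side. Of the brush rests, the pale green one at (242,219) is the one described and the pink ones are not. Next I'll measure the poses.

```bash
cat >> h.py <<'E'
def rect(n,mask,z,name,zz=None):
    """biggest blob of mask -> minAreaRect on plane z"""
    k,l,st,c=cv2.connectedComponentsWithStats(mask.astype(np.uint8))
    i=1+np.argmax(st[1:,4]); v,u=np.nonzero(l==i)
    # pixel corners so that the full pixel area counts
    uv=np.concatenate([np.c_[u+a,v+b] for a in(-.35,.35) for b in(-.35,.35)])
    X=onplane(n,uv,z); (cx,cy),(w,h),a=cv2.minAreaRect(X[:,:2].astype(np.float32))
    if w<h: w,h,a=h,w,a+90   # a: direction of the long side
    a=(a+90)%180-90
    print(name,"c",round(cx,1),round(cy,1),"mean",X[:,:2].mean(0).round(1),"L,W",round(w,1),round(h,1),"long dir deg",round(a,1),"px",c[i].round(1)); return cx,cy,a
def box(s,u0,u1,v0,v1):
    m=np.zeros((480,640),bool); m[v0:v1,u0:u1]=True; return m
E
cat > meas.py <<'E'
from h import *
import sys
f=sys.argv[1]; d=np.load(f); im=d["im"]; P=cloud("top",d["de"]); Z=P[...,2]
hsv=cv2.cvtColor(im,cv2.COLOR_RGB2HSV); H,S,V=[hsv[...,i].astype(int) for i in range(3)]
def hz(m,q=50): return np.nanpercentile(Z[cv2.erode(m.astype(np.uint8),np.ones((3,3)))>0],q).round(1)
m=box(0,415,465,193,228)&(V<110); print("z",hz(m)); rect("top",m,12,"stone")
m=box(0,420,456,250,285)&(H>90)&(H<125)&(S>80); print("z",hz(m)); rect("top",m,22,"tin")
m=box(0,226,258,208,230)&(S<75); print("z",hz(m)); rect("top",m,15,"rest")
m=box(0,226,260,260,282)&(V<110); print("z",hz(m)); rect("top",m,9,"stick")
b=box(0,268,345,185,285); m=b&(Z>40)&(Z<60); print("z",hz(m),m.sum()); rect("top",m,48,"case rim")
b=box(0,350,405,190,275); m=b&((S>75)==0); rect("top",m,4,"tray floor grey")
m=b&(Z>26)&(Z<45); print("z",hz(m,50)); rect("top",m,36,"handle")
m=box(0,280,335,195,275)&(S<60)&(V>90); rect("top",m,8,"case grey")
E
python3 meas.py top0.npz
python3 - <<'E'
from h import *
im=np.load("top0.npz")["im"]
for v,u in((219,242),(240,300),(250,375),(300,260),(240,280),(232,375),(197,305)): print(v,u,im[v,u])
E
```

```text
z 18.5
stone c 614.1 -280.1 mean [ 614.6 -279.9] L,W 97.0 64.0 long dir deg 86.4 px [439.9 210.5]
z 23.8
tin c 457.2 -263.3 mean [ 456. -263.] L,W 62.0 61.9 long dir deg -2.8 px [437.9 267.5]
z 16.1
rest c 602.3 268.3 mean [601.4 268.6] L,W 70.1 28.0 long dir deg -70.8 px [241.3 218.6]
z 10.6
stick c 458.1 267.5 mean [458.  267.7] L,W 73.0 20.2 long dir deg -83.4 px [241.9 270.9]
z 48.2 883
case rim c 548.7 92.5 mean [551.   92.9] L,W 231.0 156.0 long dir deg 5.4 px [305.4 233.9]
tray floor grey c 559.7 -97.5 mean [573.6 -97.1] L,W 192.7 121.6 long dir deg -1.7 px [374.3 226.9]
z 36.7
handle c 557.9 -95.8 mean [557.9 -96.7] L,W 58.6 10.1 long dir deg 88.9 px [375.9 230.5]
case grey c 548.8 93.8 mean [538.   92.4] L,W 208.4 116.9 long dir deg 5.4 px [305.9 240.7]
219 242 [151 164 142]
240 300 [116 123 120]
250 375 [121 125 126]
300 260 [170 153 115]
240 280 [87 56 32]
232 375 [88 71 57]
197 305 [61 39 29]
```

```bash
python3 -m creep '[0.45,-1,0,-0.4,-1, 0.45,-1,0,-0.4,-1, 0.45,-1,0,-0.4,-1, 0.45,-1,0,-0.4,-1, 0.45,-1,0,-0.4,-1, 0.45,-1,0,-0.4,-1, 0.45,-1,0,-0.4,-1, 0.45,-1,0,-0.4,-1, 0.45,-1,0,-0.4,-1, 0.45,-1,0,-0.4,-1]'
python3 -m creep '[0.45,-1,0,-0.343,-1, 0.45,-1,0,-0.343,-1, 0.45,-1,0,-0.343,-1, 0.45,-1,0,-0.343,-1, 0.45,-1,0,-0.343,-1, 0.45,-1,0,-0.343,-1, 0.45,-1,0,-0.343,-1, 0.45,-1,0,-0.343,-1, 0.45,-1,0,-0.343,-1, 0.45,-1,0,-0.343,-1]'
python3 - <<'E'
from h import *
s=status.sense(); print(s["time"],s["position"],np.degrees(np.arctan2(s["tcp_rot"][1][1],s["tcp_rot"][0][1])))
snap("side","side1"); snap("top","top1")
E
```

```text
time: 1.1
position: [392.9, 214.3, 231.1]
tcp_rot: [[-0.459, 0.888, -0.001], [0.888, 0.459, 0.0], [0.0, -0.0, -1.0]]
force: [-1.1, 0.8, 0.4]
gripper_width: 85.3
finger_force: 0.0
time: 2.1
position: [527.8, -84.4, 231.2]
tcp_rot: [[0.06, 0.998, -0.001], [0.998, -0.06, 0.001], [0.001, -0.001, -1.0]]
force: [0.4, 0.2, 0.6]
gripper_width: 85.2
finger_force: 0.0
2.1 [527.81541838 -84.37514407 231.15572293] -3.423355273420824
```

View pics/side1.png

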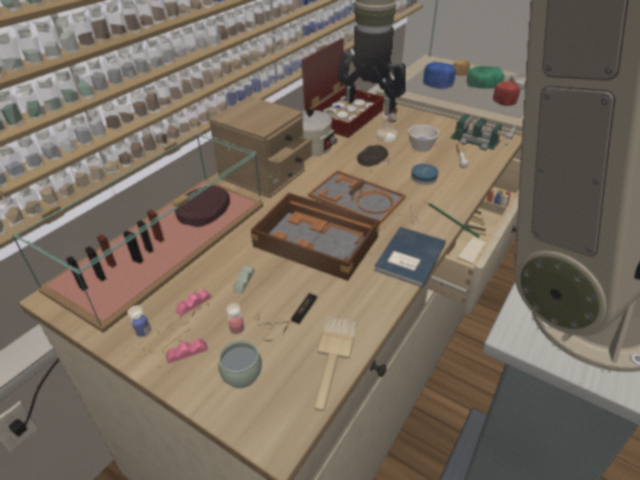

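The side view is now clear: stone at (372,155), tin at (425,173), green rest at (244,278), stick at (304,307), case at (316,234), tray at (356,196). I'll use it as the second view to check positions and heights.

Run:
```python
from h import *
d=np.load("side1.npz"); im=d["im"]; P=cloud("side",d["de"]); Z=P[...,2]
hsv=cv2.cvtColor(im,cv2.COLOR_RGB2HSV); H,S,V=[hsv[...,i].astype(int) for i in range(3)]
def tri(n,uvs,uvt):
    (o1,D1),(o2,D2)=ray("side",[uvs]),ray("top",[uvt]); A=np.c_[D1[0],-D2[0]]; s=np.linalg.lstsq(A,o2-o1,rcond=None)[0]
    a=o1+s[0]*D1[0]; b=o2+s[1]*D2[0]; print(n,"tri",((a+b)/2).round(1),"gap",np.linalg.norm(a-b).round(1))
def go(n,b,m,z,uvt):
    m=b&m; e=cv2.erode(m.astype(np.uint8),np.ones((3,3)))>0
    x=rect("side",m,z,n); k,l,st,c=cv2.connectedComponentsWithStats(m.astype(np.uint8)); i=1+np.argmax(st[1:,4])
    print("  depth z 20/50/95%",np.nanpercentile(Z[l==i],[20,50,95]).round(1)); tri(n,c[i],uvt)
go("stone",box(0,352,394,140,170),V<100,12,(439.9,210.5))
go("tin",box(0,405,445,160,190),(H>90)&(H<125)&(S>80),16,(437.9,267.5))
go("rest",box(0,230,258,262,294),(S<75),12,(241.3,218.6))
go("stick",box(0,286,320,290,325),V<90,7,(241.9,270.9))
b=box(0,240,390,185,280); m=b&(Z>42)&(Z<58); rect("side",m,48,"case rim")
b=box(0,300,410,170,222); v,u=np.nonzero(b&(Z>27)&(Z<45)); print(len(v)); m=b&(Z>27)&(Z<45); rect("side",m,33,"handle")
```

```text
stone c 609.9 -275.8 mean [ 609.8 -274. ] L,W 118.5 71.1 long dir deg -88.5 px [372.1 155.3]
  depth z 20/50/95% [12.6 16.7 20.6]
stone tri [ 614.8 -281.6    6.5] gap 1.8
tin c 444.5 -263.3 mean [ 442.3 -260.3] L,W 60.9 48.8 long dir deg 60.9 px [427.8 174.5]
  depth z 20/50/95% [21.7 22.9 25. ]
tin tri [ 451.4 -268.2    9.2] gap 11.7
rest c 595.5 276.4 mean [595.1 277.2] L,W 81.9 35.7 long dir deg -66.9 px [242.6 279.1]
  depth z 20/50/95% [ 0.9 10.7 20.6]
rest tri [603.4 270.3   1.6] gap 1.3
stick c 453.9 270.0 mean [453.8 270.9] L,W 75.4 20.6 long dir deg -83.4 px [303.6 308.1]
  depth z 20/50/95% [ 8.1  9.7 11.9]
stick tri [457.5 268.1   2.1] gap 2.4
case rim c 544.1 97.5 mean [544.2  99.8] L,W 235.2 164.8 long dir deg 5.4 px [314.9 226.8]
728
handle c 547.6 25.0 mean [552.9  23.7] L,W 187.1 41.5 long dir deg 5.4 px [330.7 211.9]
```

Stone: depth and the ray fit both put its top near 20 mm. The two views agree to 4–5 mm, which is within the two calibrations' errors. I'm moving onto the stone at (614.3, -280), closing direction -3.6°.

```bash
python3 -m creep '[0.287,-0.646,0,0,-1, 0.287,-0.646,0,0,-1, 0.287,-0.646,0,0,-1, 0.287,-0.646,0,0,-1, 0.287,-0.646,0,0,-1, 0.287,-0.646,-0.57,0,-1, 0.287,-0.646,-0.57,0,-1, 0.287,-0.646,-0.57,0,-1, 0.287,-0.646,-0.57,0,-1, 0.287,-0.646,-0.57,0,-1]'
python3 -c "
from h import *
snap('top','top2'); snap('side','side2')
a=np.load('top2.npz')['im'][180:260,390:500]; b=np.load('side2.npz')['im'][100:180,320:430]
cv2.imwrite('pics/g2.png',cv2.resize(np.hstack([a,b]),None,fx=3.6,fy=3.6,interpolation=3)[:,:,::-1])"
```

```text
time: 3.2
position: [611.6, -276.8, 55.9]
tcp_rot: [[0.06, 0.998, -0.007], [0.998, -0.06, 0.005], [0.004, -0.008, -1.0]]
force: [-1.4, -0.6, 0.3]
gripper_width: 85.3
finger_force: 0.0
```

View pics/g2.png

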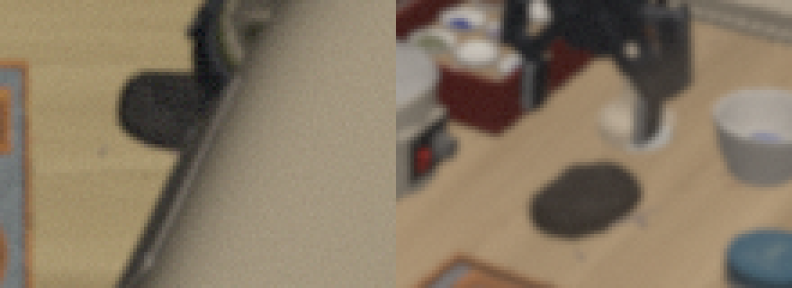

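```bash
python3 -c "
from h import *
print(status.sense()['position'])
y=np.array([.998,-.06,0])
c=np.array([613.5,-279,56+13])
print(proj('side',[c,c+y*42,c-y*42, [614.3,-280,10]]))"
```

```text
[ 614.86785867 -279.14368922   61.15303752]
[[373.05133671 135.06360879]
 [359.71408965 130.6002886 ]
 [386.79651372 139.65459999]
 [371.70928482 154.41260463]]
```

Crop: the fingertips at side (358,126) and (390,138) agree with the projected (360,131) and (387,140), and they straddle the stone at (372,155). Descending and gripping.

```bash
python3 -m creep '[0,0,-0.1,0,-1, 0,0,-0.208,0,-1, 0,0,-0.208,0,-1, 0,0,-0.208,0,-1, 0,0,-0.208,0,1, 0,0,-0.208,0,1, 0,0,-0.208,0,1, 0,0,-0.208,0,1, 0,0,-0.208,0,1, 0,0,-0.208,0,1]'
```

```text
time: 4.3
position: [614.9, -280.9, 1.5]
tcp_rot: [[0.062, 0.998, 0.002], [0.998, -0.062, -0.002], [-0.002, 0.002, -1.0]]
force: [-5.5, 1.0, 11.0]
gripper_width: 58.3
finger_force: 62.4
```

```bash
python3 -m creep '[0,0,0.03,0,1, 0,0,0.06,0,1, 0,0,0.1,0,1, 0,0,0.2,0,1, 0,0,0.3,0,1, 0,0,0.35,0,1, 0,0,0.35,0,1, 0,0,0.35,0,1, 0,0,0.35,0,1, 0,0,0.35,0,1]'
python3 -c "
from h import *
a=snap('side','side3')[0][60:180,320:440]
cv2.imwrite('pics/g3.png',cv2.resize(a,None,fx=4,fy=4,interpolation=3)[:,:,::-1])"
```

```text
time: 5.3
position: [613.5, -279.4, 101.2]
tcp_rot: [[0.062, 0.998, -0.002], [0.998, -0.062, 0.002], [0.001, -0.003, -1.0]]
force: [-0.0, -0.2, -3.0]
gripper_width: 58.4
finger_force: 64.0
```

View pics/g3.png

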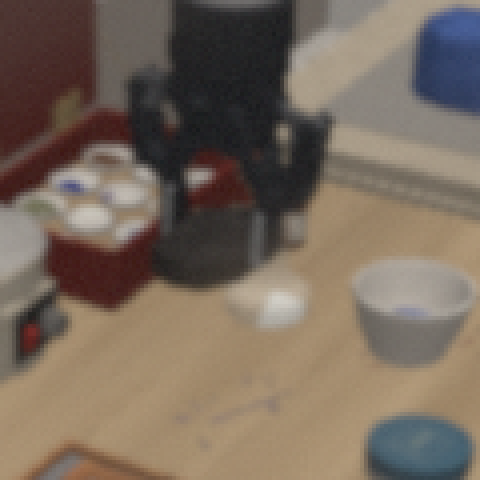

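The stone is held level between the fingers. I'm carrying it toward the case and measuring the recesses directly meanwhile.

```bash
python3 -m creep '[-0.3,1,0,0.1,1, -0.3,1,0,0.1,1, -0.3,1,0,0.1,1, -0.3,1,0,0.1,1, -0.3,1,0,0.1,1, -0.3,1,0,0.1,1, -0.3,1,0,0.1,1, -0.3,1,0,0.1,1, -0.3,1,0,0.1,1, -0.3,1,0,0.1,1]'
python3 - <<'E'
from h import *
im=np.load("top0.npz")["im"]
hsv=cv2.cvtColor(im,cv2.COLOR_RGB2HSV); H,S,V=[hsv[...,i].astype(int) for i in range(3)]
v,u=np.mgrid[0:480,0:640]
def uvframe(z,c,yaw):
    X=onplane("top",np.c_[u.ravel(),v.ravel()],z)[:,:2]-c; a=np.radians(yaw); R=np.array([[np.cos(a),-np.sin(a)],[np.sin(a),np.cos(a)]]); return (X@R).reshape(480,640,2)
grey=(S<80)&(V>90)
def gap(F,along,lo,hi,other,olo,ohi,z=None,m=grey):
    s=(F[...,along]>lo)&(F[...,along]<hi)&(F[...,other]>olo)&(F[...,other]<ohi)&m
    q=F[...,along][s]; return q
C=uvframe(11,(548.8,93.2),5.4)
def show(F,name,x0,x1,y0,y1,step=4):
    print(name,"cols y",y0,"..",y1)
    for x in range(x1,x0,-step):
        r=""
        for y in range(y1,y0,-step):
            k=np.argmin(((F-np.array([x,y]))**2).sum(-1)); r+="." if grey.ravel()[k] else "#"
        print(f"{x:5d} {r}")
show(C,"case",-108,108,-66,66)
T=uvframe(8,(557.9,-96.5),-1.4); show(T,"tray",-104,104,-68,68)
E
```

```text
time: 6.35
position: [525.2, 18.7, 102.8]
tcp_rot: [[-0.093, 0.996, 0.001], [0.996, 0.093, -0.001], [-0.001, 0.001, -1.0]]
force: [0.7, -0.2, -4.0]
gripper_width: 58.0
finger_force: 64.1
case cols y -66 .. 66
  108 #################################
  104 #################################
  100 ##..............................#
   96 ##.............................##
   92 ##.............................##
   88 ###.....#..................#...##
   84 ###########............##########
   80 ############...........##########
   76 ###########............##########
   72 ###########...........###########
   68 ###########...........###########
   64 ###########...........###########
   60 ###########............##########
   56 #######...................#######
   52 #######....................######
   48 #######....................######
   44 #######....................######
   40 #######...................#######
   36 #######...................#######
   32 ########..................#######
   28 ###########............##########
   24 ###########...........###########
   20 #####
[... 2722 characters left out ...]
.##
  -36 ##.....#...................#....##
  -40 ##....##...................##...##
  -44 ##....##...................##...##
  -48 ##....##...................##...##
  -52 ##....##...................##...##
  -56 ##....##....................#...##
  -60 ##.....#...................##...##
  -64 ##.....#...................#....##
  -68 ##......#.................##....##
  -72 ##......##...............###....##
  -76 ##.......#...............##.....##
  -80 ##........#.............##......##
  -84 ##.........###........##........##
  -88 ##..........###....####.........##
  -92 ##...........########...........##
  -96 ########################.#########
 -100 ##################################
```

The wells and recesses lie where expected: stone recess at -44 and rest recess at +44 along case x, tin ring at -50 in the tray, all within about 1–2 mm. Lowering the stone at (505, 89).

```bash
python3 -m creep '[-0.065,0.23,0,0,1, -0.065,0.23,0,0,1, -0.065,0.23,0,0,1, -0.065,0.23,0,0,1, -0.065,0.23,-0.1,0,1, -0.065,0.23,-0.2,0,1, -0.065,0.23,-0.24,0,1, -0.065,0.23,-0.24,0,1, -0.065,0.23,-0.24,0,1, -0.065,0.23,-0.24,0,1]'
python3 -m creep '[0,0,-0.02,0,1, 0,0,-0.04,0,1, 0,0,-0.05,0,1, 0,0,-0.06,0,1, 0,0,-0.065,0,1, 0,0,-0.065,0,1, 0,0,-0.065,0,1, 0,0,-0.065,0,1, 0,0,-0.065,0,1, 0,0,-0.065,0,1]'
```

```text
time: 7.35
position: [506.4, 88.6, 32.3]
tcp_rot: [[-0.094, 0.996, 0.003], [0.996, 0.094, -0.0], [-0.0, 0.003, -1.0]]
force: [0.2, 0.3, -2.8]
gripper_width: 58.3
finger_force: 64.3
time: 8.35
position: [505.0, 89.0, 11.6]
tcp_rot: [[-0.095, 0.995, 0.0], [0.995, 0.095, -0.0], [-0.0, 0.0, -1.0]]
force: [-0.2, 0.0, -3.2]
gripper_width: 58.1
finger_force: 64.3
```

```bash
python3 -m creep '[0,0,-0.006,0,1, 0,0,-0.006,0,1, 0,0,-0.006,0,-0.75, 0,0,-0.006,0,-0.75, 0,0,-0.006,0,-0.75, 0,0,-0.006,0,-0.75, 0,0,-0.006,0,-0.75, 0,0,0.05,0,-0.75, 0,0,0.15,0,-0.75, 0,0,0.3,0,-0.75]'
python3 -m creep '[0.45,0.5,0.05,0.1,-0.2, 0.45,0.5,0.05,0.1,-0.2, 0.45,0.5,0.05,0.15,-0.2, 0.45,0.5,0.05,0.15,-0.2, 0.45,0.5,0.05,0.15,-0.2, 0.45,0.5,0.05,0.15,-0.2, 0.45,0.5,0.05,0.15,-0.2, 0.45,0.5,0.05,0.15,-0.2, 0.45,0.5,0.05,0.15,-0.2, 0.45,0.5,0.05,0.15,-0.2]'
python3 -c "
from h import *
a=snap('side','side4')[0][170:330,200:400]
c=snap('top','top4')[0][180:300,225:345]
A=cv2.resize(a,(500,400),interpolation=3); B=cv2.resize(c,(300,300),interpolation=3); B=np.vstack([B,np.zeros((100,300,3),np.uint8)])
cv2.imwrite('pics/g4.png',np.hstack([A,B])[:,:,::-1])"
```

```text
time: 9.35
position: [502.7, 88.9, 100.3]
tcp_rot: [[-0.095, 0.995, -0.005], [0.995, 0.095, -0.0], [0.0, -0.005, -1.0]]
force: [-0.2, -0.8, 0.1]
gripper_width: 74.4
finger_force: 0.0
time: 10.35
position: [639.6, 238.1, 117.0]
tcp_rot: [[-0.324, 0.946, 0.001], [0.946, 0.324, 0.0], [-0.0, 0.001, -1.0]]
force: [-1.3, -0.3, -0.9]
gripper_width: 51.4
finger_force: 0.0
```

View pics/g4.png

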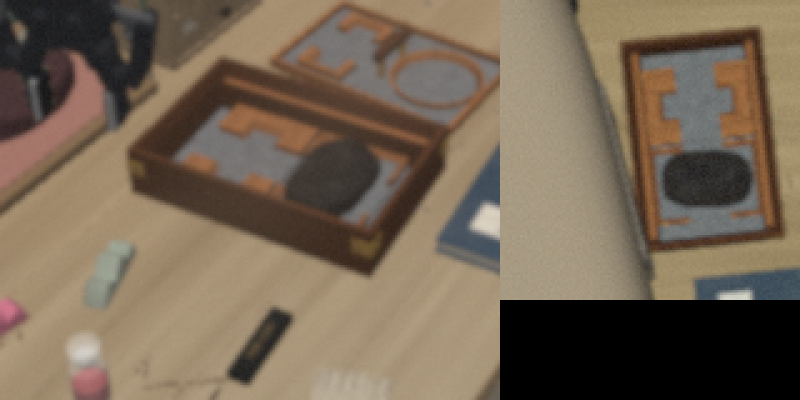

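Crop: the stone lies in the near recess at top (307,252) and looks level. I'll check its position and levelness numerically and refine the rest's pose.

Run:
```python
from h import *
d=np.load("top4.npz"); im=d["im"]; P=cloud("top",d["de"]); V=im.max(-1)
m=box(0,286,330,236,268)&(V<80)&(P[...,2]<40); x,y,a=rect("top",m,20,"stone")
r=np.radians(5.4); dx,dy=x-548.8,y-93.2; print("case frame",dx*np.cos(r)+dy*np.sin(r),-dx*np.sin(r)+dy*np.cos(r),a-5.4)
e=cv2.erode(m.astype(np.uint8),np.ones((5,5)))>0; Q=P[e]; Q=Q[~np.isnan(Q[:,2])]
A=np.c_[Q[:,:2]-[505,89],np.ones(len(Q))]; print("plane",np.linalg.lstsq(A,Q[:,2],rcond=None)[0],len(Q))
d=np.load("side4.npz"); im=d["im"]; P=cloud("side",d["de"]);hsv=cv2.cvtColor(im,cv2.COLOR_RGB2HSV)
m=box(0,230,258,262,294)&(hsv[...,1]<75); v,u=np.nonzero(m); Q=P[m]; Q=Q[Q[:,2]>14]; print("rest pts high",Q.mean(0),len(Q),np.degrees(np.arctan2(*np.linalg.svd(Q[:,:2]-Q[:,:2].mean(0),full_matrices=0)[2][0][::-1])))
print(status.sense()["position"])
```

```text
stone c 507.9 88.4 mean [507.3  88.6] L,W 96.7 61.9 long dir deg 88.9 px [307.4 251.2]
case frame -41.179690175802804 -0.9359114927335606 83.5215850830078
plane [2.42391965e-03 7.26929692e-04 2.58099045e+01] 471
rest pts high [597.00143804 275.89624444  17.78352362] 135 108.45920517709398
[639.79265652 238.46559274 116.92560921]
```

```bash
python3 -m creep '[-0.127,0.102,0,0,-0.2, -0.127,0.102,0,0,-0.2, -0.127,0.102,0,0,-0.2, -0.127,0.102,-0.1,0,-0.2, -0.127,0.102,-0.2,0,-0.2, -0.127,0.102,-0.25,0,-0.2, -0.127,0.102,-0.25,0,-0.2, -0.127,0.102,-0.25,0,-0.2, -0.127,0.102,-0.25,0,-0.2, -0.127,0.102,-0.25,0,-0.2]'
python3 -c "
from h import *
a=snap('side','side5')[0][210:310,190:310]
cv2.imwrite('pics/g5.png',cv2.resize(a,None,fx=4,fy=4,interpolation=3)[:,:,::-1])"
```

```text
time: 11.45
position: [603.1, 269.8, 43.1]
tcp_rot: [[-0.324, 0.946, 0.003], [0.946, 0.324, 0.001], [-0.0, 0.003, -1.0]]
force: [-0.4, 0.3, -0.1]
gripper_width: 51.1
finger_force: 0.0
```

View pics/g5.png

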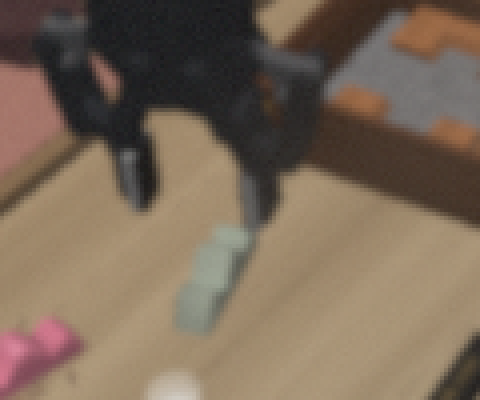

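```bash
python3 -c "
from h import *
print(status.sense()['position'])
c=np.array([602.5,269.8,44]); y=np.array([.946,.324,0])*26
print(proj('side',[c,c+y,c-y,[602,269.5,11],[602,269.5,0],[602,269.5,22]]))"
```

```text
[602.86282446 269.75892618  42.84135347]
[[240.3785607  263.36789795]
 [227.80199877 261.1924647 ]
 [253.06930877 265.5661659 ]
 [242.54269563 275.62268992]
 [243.14535259 279.59177468]
 [241.93094528 271.59756068]]
```

```bash
python3 -m creep '[-0.002,0.005,-0.06,0,-0.2, -0.002,0.005,-0.123,0,-0.2, -0.002,0.005,-0.123,0,-0.2, -0.002,0.005,-0.123,0,-0.2, -0.002,0.005,-0.123,0,1, -0.002,0.005,-0.123,0,1, -0.002,0.005,-0.123,0,1, -0.002,0.005,-0.123,0,1, -0.002,0.005,-0.123,0,1, -0.002,0.005,-0.123,0,1]'
python3 -m creep '[0,0,0.03,0,1, 0,0,0.06,0,1, 0,0,0.1,0,1, 0,0,0.2,0,1, 0,0,0.3,0,1, 0,0,0.3,0,1, 0,0,0.3,0,1, 0,0,0.3,0,1, 0,0,0.3,0,1, 0,0,0.3,0,1]'
python3 -c "
from h import *
a=snap('side','side6')[0][180:300,190:310]
cv2.imwrite('pics/g6.png',cv2.resize(a,None,fx=4,fy=4,interpolation=3)[:,:,::-1])"
```

```text
time: 12.5
position: [602.2, 271.4, 6.0]
tcp_rot: [[-0.325, 0.946, 0.003], [0.946, 0.325, 0.001], [-0.0, 0.003, -1.0]]
force: [-1.5, -0.0, 5.7]
gripper_width: 17.1
finger_force: 61.1
time: 13.5
position: [600.4, 270.8, 93.2]
tcp_rot: [[-0.325, 0.946, -0.002], [0.946, 0.325, -0.001], [0.0, -0.002, -1.0]]
force: [0.2, 0.5, -0.7]
gripper_width: 17.1
finger_force: 60.3
```

View pics/g6.png

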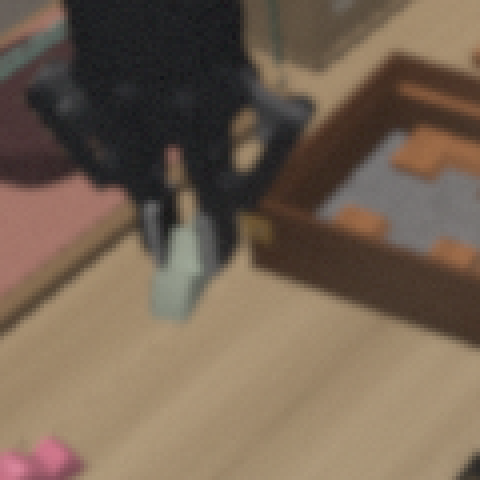

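Rest held squarely. Carrying it to the narrow recess at (592.6, 97.3).

```bash
python3 -m creep '[-0.029,-0.579,0,-0.15,1, -0.029,-0.579,0,-0.15,1, -0.029,-0.579,0,-0.15,1, -0.029,-0.579,0,-0.15,1, -0.029,-0.579,0,-0.15,1, -0.029,-0.579,-0.1,-0.15,1, -0.029,-0.579,-0.2,-0.15,1, -0.029,-0.579,-0.2,-0.15,1, -0.029,-0.579,-0.2,-0.15,1, -0.029,-0.579,-0.2,-0.15,1]'
python3 -m creep '[0,0,-0.02,0,1, 0,0,-0.04,0,1, 0,0,-0.055,0,1, 0,0,-0.065,0,1, 0,0,-0.065,0,1, 0,0,-0.065,0,1, 0,0,-0.065,0,1, 0,0,-0.065,0,1, 0,0,-0.065,0,1, 0,0,-0.065,0,1]'
```

```text
time: 14.55
position: [593.6, 98.1, 35.9]
tcp_rot: [[-0.096, 0.995, 0.002], [0.995, 0.096, 0.0], [0.0, 0.002, -1.0]]
force: [0.1, 0.2, 0.3]
gripper_width: 17.6
finger_force: 60.3
time: 15.55
position: [592.6, 97.4, 15.1]
tcp_rot: [[-0.095, 0.995, 0.0], [0.995, 0.095, 0.0], [-0.0, 0.0, -1.0]]
force: [-0.1, -0.7, -0.1]
gripper_width: 17.5
finger_force: 60.3
```

```bash
python3 -m creep '[0,0,-0.003,0,0.2, 0,0,-0.003,0,0.2, 0,0,-0.003,0,0.2, 0,0,-0.003,0,0.2, 0,0,0.05,0,0.2, 0,0,0.15,0,0.2, 0,0,0.3,0,0.2, 0,0,0.3,0,0.2, 0,0,0.3,0,0.2, 0,0,0.3,0,0.2]'
python3 -m creep '[-0.117,-0.645,0,-0.075,0.06, -0.117,-0.645,0,-0.075,0.06, -0.117,-0.645,0,-0.075,0.06, -0.117,-0.645,0,-0.075,0.06, -0.117,-0.645,0,-0.075,0.06, -0.117,-0.645,0,-0.075,0.06, -0.117,-0.645,0,-0.075,0.06, -0.117,-0.645,0,-0.075,0.06, -0.117,-0.645,0,-0.075,0.06, -0.117,-0.645,0,-0.075,0.06]'
python3 - <<'E'
from h import *
a=snap('side','side7')[0][170:280,230:420]
d=snap('top','top7')[0]; c=d[180:300,265:345]
A=cv2.resize(a,(520,300),interpolation=3); B=cv2.resize(c,(260,390),interpolation=3); A=np.vstack([A,np.zeros((90,520,3),np.uint8)])
cv2.imwrite('pics/g7.png',np.hstack([A,B])[:,:,::-1])
d=np.load("top7.npz"); im=d["im"]; P=cloud("top",d["de"])
hsv=cv2.cvtColor(im,cv2.COLOR_RGB2HSV).astype(int)
m=box(0,285,325,205,235)&(im[...,1]>im[...,0]+4)&(hsv[...,2]>125); x,y,ang=rect("top",m,18,"rest")
r=np.radians(5.4); dx,dy=x-548.8,y-93.2; print("case frame",dx*np.cos(r)+dy*np.sin(r),-dx*np.sin(r)+dy*np.cos(r),"z",np.nanpercentile(P[m][:,2],[5,50,95]))
print(status.sense()["position"])
E
```

```text
time: 16.55
position: [591.8, 97.4, 104.2]
tcp_rot: [[-0.095, 0.995, -0.001], [0.995, 0.095, -0.0], [0.0, -0.001, -1.0]]
force: [-0.1, -0.2, -0.4]
gripper_width: 34.2
finger_force: 0.0
time: 17.55
position: [557.5, -95.0, 105.0]
tcp_rot: [[0.021, 1.0, -0.0], [1.0, -0.021, 0.0], [0.0, -0.0, -1.0]]
force: [0.2, 0.5, 0.4]
gripper_width: 40.2
finger_force: 0.0
rest c 596.0 97.8 mean [596.1  97.5] L,W 60.2 22.4 long dir deg -86.2 px [303.6 219.1]
case frame 47.46264644469038 0.12391361660667766 z [ 9.59239147 22.29124025 31.75820774]
[557.55749179 -95.43763645 105.0890115 ]
```

View pics/g7.png

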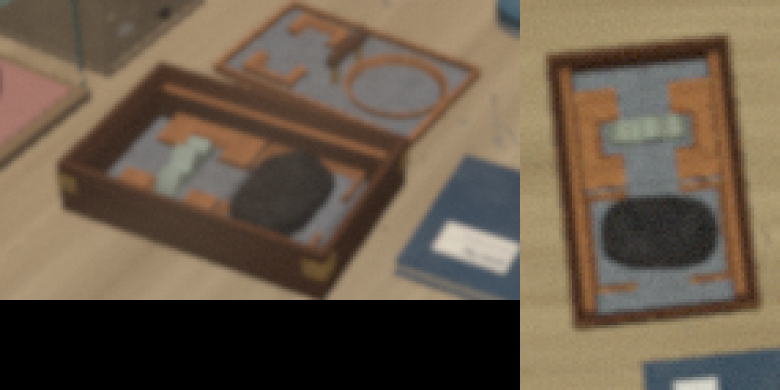

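Crop: the rest sits in the narrow recess at top (304,219) and the stone in the wide one at (307,252), both flat. Now I'll grip the tray handle.

```bash
python3 -m creep '[0.001,0,-0.1,0,0.06, 0.001,0,-0.2,0,0.06, 0.001,0,-0.25,0,0.06, 0.001,0,-0.297,0,0.06, 0.001,0,-0.297,0,0.06, 0.001,0,-0.297,0,1, 0.001,0,-0.297,0,1, 0.001,0,-0.297,0,1, 0.001,0,-0.297,0,1, 0.001,0,-0.297,0,1]'
python3 -m creep '[0,0,0.02,0,1, 0,0,0.04,0,1, 0,0,0.07,0,1, 0,0,0.12,0,1, 0,0,0.2,0,1, 0,0,0.3,0,1, 0,0,0.3,0,1, 0,0,0.3,0,1, 0,0,0.3,0,1, 0,0,0.3,0,1]'
python3 -c "
from h import *
a=snap('side','side8')[0][100:280,250:450]
cv2.imwrite('pics/g8.png',cv2.resize(a,None,fx=3,fy=3,interpolation=3)[:,:,::-1])"
```

```text
time: 18.65
position: [558.3, -96.3, 17.0]
tcp_rot: [[0.023, 1.0, 0.002], [1.0, -0.023, -0.001], [-0.0, 0.002, -1.0]]
force: [-2.0, 1.0, 5.9]
gripper_width: 8.5
finger_force: 60.7
time: 19.65
position: [556.5, -95.8, 104.3]
tcp_rot: [[0.023, 1.0, -0.003], [1.0, -0.023, 0.001], [0.001, -0.003, -1.0]]
force: [0.6, -0.2, -4.4]
gripper_width: 8.5
finger_force: 59.5
```

View pics/g8.png

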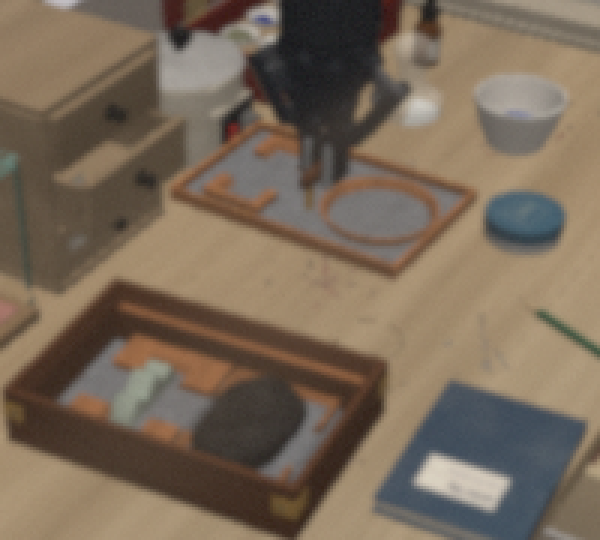

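Tray lifted level. Moving it over the case, then checking alignment before lowering.

```bash
python3 -m creep '[-0.03,0.631,0,0.075,1, -0.03,0.631,0,0.075,1, -0.03,0.631,0,0.075,1, -0.03,0.631,0,0.075,1, -0.03,0.631,0,0.075,1, -0.03,0.631,0,0.075,1, -0.03,0.631,0,0.075,1, -0.03,0.631,-0.1,0.075,1, -0.03,0.631,-0.1,0.075,1, -0.03,0.631,-0.1,0.075,1]'
python3 - <<'E'
from h import *
d=snap('top','top9')[0]; s=status.sense(); print(s["position"])
snap('side','side9')
a=np.load('side9.npz')['im'][150:290,230:400]
A=cv2.resize(a,(486,400),interpolation=3); B=cv2.resize(d[180:290,265:345],(291,400),interpolation=3)
cv2.imwrite('pics/g9.png',np.hstack([A,B])[:,:,::-1])
E
```

```text
time: 20.7
position: [547.8, 92.0, 75.4]
tcp_rot: [[-0.093, 0.996, -0.003], [0.996, 0.093, -0.0], [0.0, -0.003, -1.0]]
force: [0.1, -0.2, -2.8]
gripper_width: 8.4
finger_force: 59.6
[548.73920537  92.17161544  76.25595074]
```

View pics/g9.png

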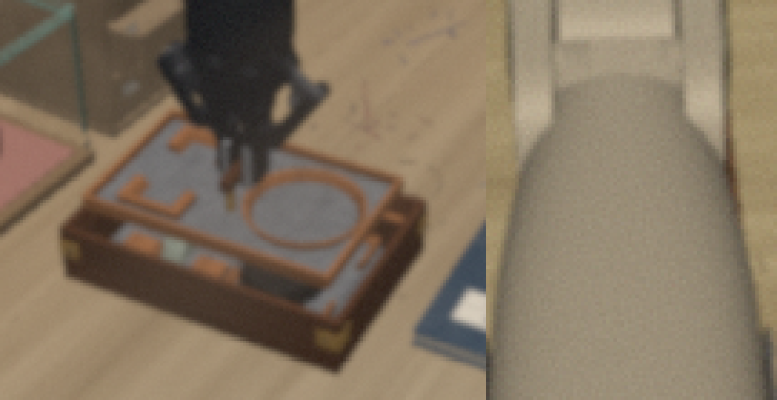

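Side crop: the tray hangs level over the case, with near corners at about (88,190), (325,275) and (400,185). The arm hides it from the top camera. I'll compare tray and case extents in the side cloud.

Run:
```python
from h import *
r=np.radians(5.4); Rm=np.array([[np.cos(r),-np.sin(r)],[np.sin(r),np.cos(r)]])
def edges(f,zlo,zhi,bx,name,zp):
    d=np.load(f); P=cloud("side",d["de"]); m=box(0,*bx)&(P[...,2]>zlo)&(P[...,2]<zhi)
    m&=(np.abs(P[...,0]-545)<135)&(np.abs(P[...,1]-95)<100)
    if "tray" in name:
        im=d["im"]; 
    v,u=np.nonzero(m); X=onplane("side",np.c_[u,v],zp)[:,:2]; Q=(X-[548.8,93.2])@Rm
    Pc=(P[m][:,:2]-[548.8,93.2])@Rm
    out=[]
    # near edges: median over strips of the max/min
    def ed(Q,ax,sgn,lim):
        o=1-ax; e=[]
        for c in np.arange(-lim,lim,8):
            s=np.abs(Q[:,o]-c)<4
            if s.sum()>3: e.append((sgn*Q[s,ax]).max()*sgn)
        return np.round(np.median(e),1)
    print(name,m.sum(),"plane: +x",ed(Q,0,1,50),"-x",ed(Q,0,-1,50),"+y",ed(Q,1,1,80),"-y",ed(Q,1,-1,80)," cloud:",ed(Pc,0,1,50),ed(Pc,0,-1,50),ed(Pc,1,1,80),ed(Pc,1,-1,80))
edges("side1.npz",43,55,(230,400,180,290),"case",48)
edges("side7.npz",43,55,(230,400,180,290),"case",48)
edges("side9.npz",66,77,(230,400,150,290),"tray",71)
edges("side8.npz",43,55,(230,400,180,290),"case",48)
```

```text
case 1064 plane: +x 111.3 -x -119.0 +y 82.2 -y -75.7  cloud: 111.3 -117.9 79.2 -76.0
case 1058 plane: +x 111.3 -x -119.4 +y 82.2 -y -75.7  cloud: 111.8 -118.0 79.1 -76.1
tray 1285 plane: +x 99.1 -x -103.2 +y 67.3 -y -65.1  cloud: 99.8 -101.7 63.9 -64.3
case 1070 plane: +x 111.3 -x -119.0 +y 82.1 -y -75.7  cloud: 111.9 -117.7 79.0 -75.8
```

Both cameras say the tool sits about 2 mm toward +x relative to the case. I'm correcting by (-2.3, +1.0) mm and lowering.

```bash
python3 -m creep '[-0.008,0.003,0,0,1, -0.008,0.003,-0.02,0,1, -0.008,0.003,-0.04,0,1, -0.008,0.003,-0.05,0,1, -0.008,0.003,-0.06,0,1, -0.008,0.003,-0.07,0,1, -0.008,0.003,-0.077,0,1, -0.008,0.003,-0.077,0,1, -0.008,0.003,-0.077,0,1, -0.008,0.003,-0.077,0,1]'
```

```text
time: 21.8
position: [546.5, 94.1, 53.0]
tcp_rot: [[-0.095, 0.995, 0.0], [0.995, 0.095, -0.0], [-0.0, 0.0, -1.0]]
force: [0.0, -0.2, -2.7]
gripper_width: 8.4
finger_force: 59.5
```

```bash
python3 -m creep '[0,0,-0.004,0,1, 0,0,-0.007,0,1, 0,0,-0.007,0,1, 0,0,-0.007,0,1, 0,0,-0.007,0,1, 0,0,-0.007,0,1, 0,0,-0.007,0,1, 0,0,-0.007,0,1, 0,0,-0.007,0,1, 0,0,-0.007,0,1]'
```

```text
time: 22.8
position: [546.4, 94.1, 51.0]
tcp_rot: [[-0.095, 0.995, 0.001], [0.995, 0.095, -0.0], [-0.0, 0.001, -1.0]]
force: [-0.4, 0.0, 3.8]
gripper_width: 8.8
finger_force: 60.6
```

Contact at the expected height (51 mm, 3.8 N). Releasing, lifting, and heading for the tin.

```bash
python3 -m creep '[0,0,0,0,0.25, 0,0,0,0,0.25, 0,0,0,0,0.25, 0,0,0,0,0.25, 0,0,0.05,0,0.25, 0,0,0.15,0,0.25, 0,0,0.25,0,0.25, 0,0,0.25,0,0.25, 0,0,0.25,0,0.25, 0,0,0.25,0,0.25]'
python3 -m creep '[-0.25,-1,0,1,-1, -0.25,-1,0,1,-1, -0.25,-1,0,1,-1, -0.25,-1,0,1,-1, -0.25,-1,0,1,-1, -0.25,-1,0,1,-1, -0.25,-1,0,1,-1, -0.25,-1,0,1,-1, -0.25,-1,0,1,-1, -0.25,-1,0,1,-1]'
python3 - <<'E'
from h import *
d=snap('top','top10')[0]; s=snap('side','side10')[0]; print(status.sense()["position"])
A=cv2.resize(s[170:290,230:400],(510,360),interpolation=3); B=cv2.resize(d[180:290,265:345],(262,360),interpolation=3)
cv2.imwrite('pics/g10.png',np.hstack([A,B])[:,:,::-1])
im=d; P=cloud("top",np.load("top10.npz")["de"]); Z=P[...,2]
hsv=cv2.cvtColor(im,cv2.COLOR_RGB2HSV); S,V=hsv[...,1].astype(int),hsv[...,2]
v,u=np.mgrid[0:480,0:640]; a=np.radians(5.4); R=np.array([[np.cos(a),-np.sin(a)],[np.sin(a),np.cos(a)]])
F=((onplane("top",np.c_[u.ravel(),v.ravel()],40)[:,:2]-[548.8,93.2])@R).reshape(480,640,2)
m=(np.abs(F[...,0])<105)&(np.abs(F[...,1])<66)&(S<80)&(V>90); rect("top",m,38,"tray grey")
m&=(np.hypot(F[...,0],F[...,1])<98); Q=P[m&(Z>30)&(Z<50)]; Q=Q[~np.isnan(Q[:,2])]
A=np.c_[Q[:,:2]-[548.8,93.2],np.ones(len(Q))]; print("plane",np.linalg.lstsq(A,Q[:,2],rcond=None)[0],len(Q))
h=(np.abs(F[...,0])<15)&(np.abs(F[...,1])<45)&(Z>58)&(Z<80); rect("top",h,70,"handle")
E
```

```text
time: 23.8
position: [545.5, 94.1, 124.7]
tcp_rot: [[-0.095, 0.995, -0.002], [0.995, 0.095, -0.0], [0.0, -0.002, -1.0]]
force: [0.5, 0.3, -0.2]
gripper_width: 31.7
finger_force: 0.0
time: 24.8
position: [470.1, -206.0, 124.1]
tcp_rot: [[-0.997, 0.073, -0.003], [0.073, 0.997, 0.002], [0.003, 0.002, -1.0]]
force: [0.2, -0.6, -0.0]
gripper_width: 85.2
finger_force: 0.0
[ 470.27775846 -205.62840961  124.25647823]
tray grey c 549.8 93.1 mean [564.8  94.9] L,W 193.9 122.5 long dir deg 5.3 px [304.6 229.3]
plane [1.79468850e-03 1.90305941e-03 3.91498808e+01] 2403
handle c 548.6 92.3 mean [548.5  92.6] L,W 58.0 12.9 long dir deg -84.7 px [305.4 233.3]
```

View pics/g10.png

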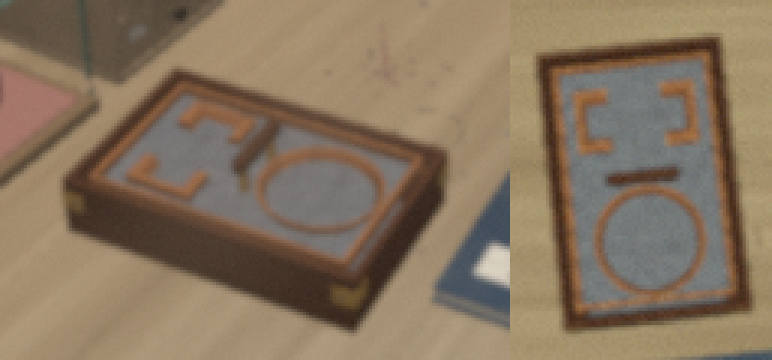

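Crop: the tray is seated level on the ledges, with its floor plane at 39 mm and slope under 0.2%. It also gives the camera-to-robot bias, about (+2.5, -1) mm. Next the tin.

```bash
python3 -m creep '[-0.055,-0.189,0,0,-1, -0.055,-0.189,0,0,-1, -0.055,-0.189,-0.05,0,-1, -0.055,-0.189,-0.2,0,-1, -0.055,-0.189,-0.3,0,-1, -0.055,-0.189,-0.3,0,-1, -0.055,-0.189,-0.35,0,-1, -0.055,-0.189,-0.405,0,-1, -0.055,-0.189,-0.405,0,-1, -0.055,-0.189,-0.405,0,-1]'
python3 -m creep '[0,0,0,0,-1, 0,0,0,0,1, 0,0,0,0,1, 0,0,0,0,1, 0,0,0,0,1, 0,0,0,0,1, 0,0,0.05,0,1, 0,0,0.15,0,1, 0,0,0.3,0,1, 0,0,0.4,0,1]'
```

```text
time: 25.9
position: [455.1, -262.7, 5.2]
tcp_rot: [[-0.997, 0.078, 0.0], [0.078, 0.997, -0.0], [-0.0, 0.0, -1.0]]
force: [-0.1, -1.8, -0.7]
gripper_width: 85.7
finger_force: 0.0
time: 26.9
position: [455.3, -263.1, 127.2]
tcp_rot: [[-0.997, 0.078, 0.002], [0.078, 0.997, -0.001], [-0.002, -0.001, -1.0]]
force: [0.9, -0.8, 0.0]
gripper_width: 65.1
finger_force: 66.5
```

```bash
python3 -c "
from h import *
s=status.sense(); print(s['position'],s['gripper_width'],s['finger_force'])
snap('top','top11')
a=snap('side','side11')[0][60:200,360:500]
cv2.imwrite('pics/g11.png',cv2.resize(a,None,fx=3.5,fy=3.5,interpolation=3)[:,:,::-1])"
```

```text
[ 455.32839095 -263.06612577  127.22708731] 65.10121578224465 66.45734667778015
```

View pics/g11.png

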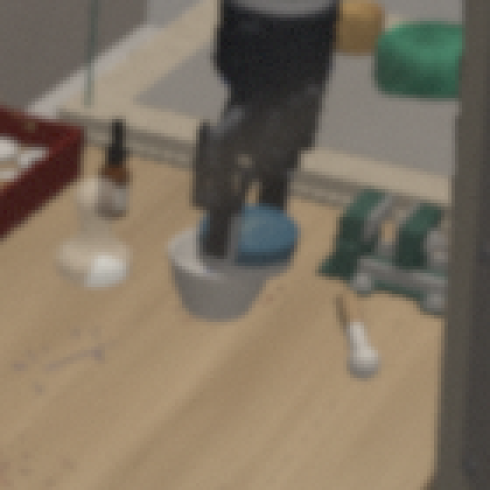

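Tin held level. Carrying it to the tin well at (496.6, 89.4) and finishing the yaw, which stopped about 10° short.

```bash
python3 -m creep '[0.12,1,0,0.11,1, 0.12,1,0,0.11,1, 0.12,1,0,0.11,1, 0.12,1,0,0.11,1, 0.12,1,0,0.11,1, 0.12,1,0,0.11,1, 0.12,1,0,0.11,1, 0.12,1,0,0.11,1, 0.12,1,0,0.11,1, 0.12,1,0,0.11,1]'
python3 -m creep '[0.019,0.173,0,0,1, 0.019,0.173,0,0,1, 0.019,0.173,0,0,1, 0.019,0.173,0,0,1, 0.019,0.173,-0.1,0,1, 0.019,0.173,-0.2,0,1, 0.019,0.173,-0.23,0,1, 0.019,0.173,-0.23,0,1, 0.019,0.173,-0.23,0,1, 0.019,0.173,-0.23,0,1]'
python3 - <<'E'
from h import *
s=status.sense(); print(s['position'])
im,de=snap('side','side12'); P=cloud("side",de); hsv=cv2.cvtColor(im,cv2.COLOR_RGB2HSV).astype(int)
m=box(0,250,420,150,290)&(hsv[...,0]>90)&(hsv[...,0]<125)&(hsv[...,1]>80)&(P[...,2]>60)
v,u=np.nonzero(m); print(len(v),u.min(),u.max(),v.min(),v.max(),np.nanpercentile(P[m],[2,50,98],axis=0).round(1))
# tray edges in the same cloud from side10
P=cloud("side",np.load("side10.npz")["de"]); im=np.load("side10.npz")["im"]
print("expected tin top px",proj("side",[[496.6,89.4,74]]),"mask mean",u.mean(),v.mean())
E
```

```text
time: 28.0
position: [490.6, 35.9, 124.0]
tcp_rot: [[-0.996, -0.093, -0.0], [-0.093, 0.996, -0.0], [0.0, -0.0, -1.0]]
force: [0.3, -0.2, -1.7]
gripper_width: 65.1
finger_force: 66.7
time: 29.0
position: [497.8, 89.0, 56.6]
tcp_rot: [[-0.996, -0.095, 0.003], [-0.095, 0.996, 0.0], [-0.003, -0.0, -1.0]]
force: [0.2, -0.1, -0.6]
gripper_width: 65.2
finger_force: 66.8
[497.77816165  88.99013197  56.64941498]
1 347 347 228 228 [[466.7  97.1  74. ]
 [466.7  97.1  74. ]
 [466.7  97.1  74. ]]
expected tin top px [[336.42884575 221.03551677]] mask mean 347.0 228.0
```

That was the last permitted picture (14 viewed), so I'll check numerically from here.

Run:
```python
from h import *
d=np.load("side12.npz"); im,de=d["im"],d["de"]; P=cloud("side",de); hsv=cv2.cvtColor(im,cv2.COLOR_RGB2HSV).astype(int)
print(proj("side",[[496.6,89.4,74],[466,89.4,74],[496.6,120,74],[496.6,89.4,55]]).round())
for v in range(205,252,4): print(v,[("%d/%d/%d/%.0f"%(*hsv[v,u],P[v,u,2])) for u in range(312,366,6)])
```

```text
[[336. 221.]
 [349. 226.]
 [328. 229.]
 [336. 228.]]
205 ['13/125/112/42', '9/30/59/158', '10/43/53/160', '14/74/104/153', '12/56/78/137', '15/63/57/90', '17/45/79/96', '17/81/154/-3', '17/80/159/1']
209 ['12/118/132/46', '13/42/55/147', '8/37/55/150', '12/52/64/127', '13/38/61/132', '17/42/55/80', '13/49/84/86', '17/80/159/2', '17/82/159/-1']
213 ['12/121/124/43', '20/42/54/136', '18/44/58/140', '90/7/70/75', '99/50/86/75', '102/67/99/74', '30/7/71/77', '13/100/105/47', '16/86/142/-1']
217 ['11/58/97/38', '10/40/58/126', '11/35/59/116', '15/33/62/124', '99/50/103/72', '101/59/108/75', '101/66/104/76', '12/121/114/46', '11/115/89/43']
221 ['11/108/87/69', '8/32/63/114', '4/28/63/120', '18/59/56/116', '87/20/115/74', '103/64/107/74', '100/73/105/74', '6/13/97/37', '12/101/101/42']
225 ['9/52/84/64', '11/74/128/47', '11/35/59/93', '11/29/70/96', '98/52/107/76', '103/57/108/73', '101/74/104/73', '11/74/117/46', '20/6/118/38']
229 ['16/75/106/52', '13/120/121/43', '8/33/61/83', '15/23/68/84', '101/69/103/72', '100/78/105/74', '99/66/89/73', '12/110/107/40', '30/4/119/37']
233 ['15/59/112/39', '11/67/114/42', '15/28/72/69', '11/29/71/79', '100/51/75/69', '104/45/73/68', '100/10/76/64', '12/29/113/36', '10/58/131/40']
237 ['8/9/117/36', '10/82/128/44', '10/7/113/40', '13/18/102/55', '24/13/99/57', '15/15/102/56', '15/9/109/38', '8/41/112/38', '13/124/119/45']
241 ['0/9/120/39', '12/33/115/39', '13/26/120/39', '15/9/116/36', '8/9/116/40', '10/7/113/39', '8/9/117/39', '12/104/130/42', '10/60/102/4']
245 ['11/74/134/45', '0/11/117/40', '11/40/108/40', '11/83/114/47', '12/62/124/47', '12/82/121/46', '10/60/111/40', '12/126/125/47', '10/110/88/47']
249 ['11/114/96/49', '13/120/115/42', '10/64/128/44', '10/13/114/39', '0/7/115/39', '10/7/115/38', '11/49/129/39', '10/57/98/6', '11/121/59/44']
```

Run:
```python
from h import *
a=np.radians(5.4); R=np.array([[np.cos(a),-np.sin(a)],[np.sin(a),np.cos(a)]])
def circ(Q):
    A=np.c_[2*Q,np.ones(len(Q))]; s=np.linalg.lstsq(A,(Q**2).sum(1),rcond=None)[0]; return s[:2],np.sqrt(s[2]+s[:2]@s[:2])
d=np.load("side12.npz"); hsv=cv2.cvtColor(d["im"],cv2.COLOR_RGB2HSV).astype(int); P=cloud("side",d["de"])
m=box(0,300,366,195,240)&(hsv[...,1]>40)&(hsv[...,0]>85)&(hsv[...,0]<112)&(P[...,2]>68)&(P[...,2]<82)
v,u=np.nonzero(m); Q=(onplane("side",np.c_[u,v],74)[:,:2]-[546.4,94.1])@R
print("tin z",np.median(P[m][:,2])," -x edge by y-strip:")
for c in range(-28,30,8):
    s=abs(Q[:,1]-c)<4
    if s.any(): print(c,Q[s,0].min().round(1),Q[s,0].max().round(1))
d=np.load("side10.npz"); im=d["im"]; hsv=cv2.cvtColor(im,cv2.COLOR_RGB2HSV).astype(int)
v,u=np.mgrid[150:290,230:400]; v,u=v.ravel(),u.ravel(); F=(onplane("side",np.c_[u,v],46)[:,:2]-[546.4,94.1])@R
r=np.hypot(F[:,0]+52,F[:,1]-2); w=(hsv[v,u,1]>80)&(r>34)&(r<50)&(F[:,0]>-93)&(F[:,0]<-12); c,rad=circ(F[w]); print("ring centre (tray frame, side)",c,rad,w.sum())
```

```text
tin z 73.87789977841624  -x edge by y-strip:
-28 -67.0 -37.3
-20 -76.8 -37.0
-12 -81.1 -41.3
-4 -82.5 -42.9
4 -84.8 -54.0
12 -85.8 -51.8
20 -85.0 -56.2
28 -80.6 -57.3
ring centre (tray frame, side) [-52.4178056    2.86460619] 41.43968568157898 220
```

The tin is centred on the ring to about 1 mm in the same view. Lowering it.

```bash
python3 -m creep '[0,0,-0.01,0,1, 0,0,-0.02,0,1, 0,0,-0.03,0,1, 0,0,-0.036,0,1, 0,0,-0.036,0,1, 0,0,-0.036,0,1, 0,0,-0.036,0,1, 0,0,-0.036,0,1, 0,0,-0.036,0,1, 0,0,-0.036,0,1]'
```

```text
time: 30.05
position: [496.5, 89.3, 44.4]
tcp_rot: [[-0.995, -0.095, 0.0], [-0.095, 0.995, 0.0], [-0.0, 0.0, -1.0]]
force: [-0.3, -0.0, -0.5]
gripper_width: 65.1
finger_force: 66.9
```

```bash
python3 -m creep '[0,0,-0.003,0,1, 0,0,-0.003,0,1, 0,0,-0.003,0,1, 0,0,-0.003,0,-0.8, 0,0,-0.003,0,-0.8, 0,0,-0.003,0,-0.8, 0,0,-0.003,0,-0.8, 0,0,0.05,0,-0.8, 0,0,0.15,0,-0.8, 0,0,0.25,0,-0.8]'
python3 -m creep '[-0.1,0.55,0,-0.6,-0.2, -0.1,0.55,0,-0.6,-0.2, -0.1,0.55,0,-0.6,-0.2, -0.1,0.55,0,-0.6,-0.2, -0.1,0.55,0,-0.6,-0.2, -0.1,0.55,0,-0.6,-0.2, -0.1,0.55,0,-0.6,-0.2, -0.1,0.55,0,-0.6,-0.2, -0.1,0.55,0,-0.6,-0.2, -0.1,0.55,0,-0.6,-0.2]'
python3 - <<'E'
from h import *
im,de=snap('top','top13'); snap('side','side13'); P=cloud("top",de); hsv=cv2.cvtColor(im,cv2.COLOR_RGB2HSV).astype(int)
a=np.radians(5.4); R=np.array([[np.cos(a),-np.sin(a)],[np.sin(a),np.cos(a)]])
m=box(0,275,345,190,290)&(hsv[...,1]>60)&(hsv[...,0]>85)&(hsv[...,0]<125)&(P[...,2]>50)
x,y,_=rect("top",m,61,"tin"); print("tray frame",(np.array([x,y])-[549,93])@R)
e=cv2.erode(m.astype(np.uint8),np.ones((3,3)))>0; Q=P[e]; A=np.c_[Q[:,:2]-[499,89],np.ones(len(Q))]; print("plane",np.linalg.lstsq(A,Q[:,2],rcond=None)[0],len(Q))
h=box(0,280,335,215,250)&(P[...,2]>64)&(P[...,2]<80); rect("top",h,70,"handle")
m=box(0,226,260,260,282)&(hsv[...,2]<110); rect("top",m,9,"stick")
s=status.sense(); print(s["position"],np.degrees(np.arctan2(s["tcp_rot"][1][1],s["tcp_rot"][0][1])))
E
```

```text
time: 31.05
position: [495.7, 89.2, 119.6]
tcp_rot: [[-0.995, -0.095, -0.002], [-0.095, 0.995, 0.0], [0.002, 0.0, -1.0]]
force: [1.3, 0.0, -0.2]
gripper_width: 76.8
finger_force: 0.0
time: 32.05
position: [466.5, 254.2, 119.4]
tcp_rot: [[-0.663, 0.748, 0.0], [0.748, 0.663, 0.0], [0.0, 0.0, -1.0]]
force: [-0.7, 0.0, 0.5]
gripper_width: 51.5
finger_force: 0.0
tin c 497.7 88.0 mean [497.1  88. ] L,W 67.3 65.1 long dir deg 88.9 px [307.5 253.2]
tray frame [-51.58983414  -0.1670715 ]
plane [-5.67457448e-03  8.08820244e-04  6.16292449e+01] 368
handle c 548.9 92.3 mean [548.9  92.7] L,W 58.0 12.4 long dir deg -85.0 px [305.3 233.1]
stick c 459.1 262.0 mean [460.7 261.7] L,W 73.3 59.1 long dir deg 89.0 px [244.1 269.9]
[466.53321459 254.12829891 119.40748325] 41.50078262736383
```

The tin sits flat (top at 61.6 mm, level) in its well. Now the ink stick at robot (455.8, 268.3), closing direction 6.6°.

```bash
python3 -m creep '[-0.036,0.046,0,-0.388,-0.2, -0.036,0.046,0,-0.388,-0.2, -0.036,0.046,0,-0.388,-0.2, -0.036,0.046,0,-0.388,-0.2, -0.036,0.046,-0.1,-0.388,-0.2, -0.036,0.046,-0.2,-0.388,-0.2, -0.036,0.046,-0.3,-0.388,-0.2, -0.036,0.046,-0.3,-0.388,-0.2, -0.036,0.046,-0.3,-0.388,-0.2, -0.036,0.046,-0.3,-0.388,-0.2]'
python3 -m creep '[0,0,-0.05,0,-0.2, 0,0,-0.088,0,-0.2, 0,0,-0.088,0,-0.2, 0,0,-0.088,0,-0.2, 0,0,-0.088,0,1, 0,0,-0.088,0,1, 0,0,-0.088,0,1, 0,0,-0.088,0,1, 0,0,-0.088,0,1, 0,0,-0.088,0,1]'
```

```text
time: 33.15
position: [457.0, 268.5, 31.0]
tcp_rot: [[-0.114, 0.993, 0.002], [0.993, 0.114, 0.001], [0.001, 0.003, -1.0]]
force: [0.4, -0.1, -0.5]
gripper_width: 51.0
finger_force: 0.0
time: 34.15
position: [456.2, 268.3, 3.9]
tcp_rot: [[-0.114, 0.993, 0.001], [0.993, 0.114, 0.001], [0.0, 0.001, -1.0]]
force: [-0.5, -0.5, 5.9]
gripper_width: 17.2
finger_force: 59.1
```

```bash
python3 -m creep '[0,0,0.05,0,1, 0,0,0.15,0,1, 0,0,0.3,0,1, 0,0,0.35,0,1, 0.478,-0.564,0.35,-0.012,1, 0.478,-0.564,0.35,-0.012,1, 0.478,-0.564,0.35,-0.012,1, 0.478,-0.564,0.35,-0.012,1, 0.478,-0.564,0.35,-0.012,1, 0.478,-0.564,0.35,-0.012,1]'
python3 -m creep '[0,0,0,0,1, 0,0,0,0,1, 0,0,-0.1,0,1, 0,0,-0.16,0,1, 0,0,-0.16,0,1, 0,0,-0.16,0,1, 0,0,-0.16,0,1, 0,0,-0.16,0,1, 0,0,-0.16,0,1, 0,0,-0.16,0,1]'
python3 - <<'E'
from h import *
im,de=snap('side','side14'); print(status.sense()["position"])
P=cloud("side",de); hsv=cv2.cvtColor(im,cv2.COLOR_RGB2HSV).astype(int)
a=np.radians(5.4); R=np.array([[np.cos(a),-np.sin(a)],[np.sin(a),np.cos(a)]])
c=proj("side",[[599.2,99.1,60]])[0].astype(int); print(c)
m=box(0,c[0]-40,c[0]+40,c[1]-30,c[1]+40)&(hsv[...,2]<75)&(P[...,2]>50)&(P[...,2]<72)
v,u=np.nonzero(m); Q=(onplane("side",np.c_[u,v],65)[:,:2]-[546.4,94.1])@R
print(m.sum(),np.percentile(Q,[1,50,99],axis=0).round(1),np.nanpercentile(P[m][:,2],[5,50,95]))
E
```

```text
time: 35.15
position: [601.4, 95.8, 107.6]
tcp_rot: [[-0.091, 0.996, 0.001], [0.996, 0.091, -0.001], [-0.001, 0.001, -1.0]]
force: [-0.7, 0.1, 0.4]
gripper_width: 16.7
finger_force: 58.8
time: 36.15
position: [599.4, 98.9, 60.6]
tcp_rot: [[-0.095, 0.995, 0.001], [0.995, 0.095, 0.0], [-0.0, 0.001, -1.0]]
force: [0.0, 0.1, 0.0]
gripper_width: 16.5
finger_force: 58.8
[599.32374457  98.83408081  60.44848294]
[293 212]
171 [[-61.4 -51.7]
 [ 51.6  18.2]
 [176.9  46.3]] [53.15837017 66.140405   70.33405369]
```

Run:
```python
from h import *
d=np.load("side14.npz"); im,de=d["im"],d["de"]; P=cloud("side",de); V=im.max(-1)
a=np.radians(5.4); R=np.array([[np.cos(a),-np.sin(a)],[np.sin(a),np.cos(a)]])
v,u=np.mgrid[150:290,220:400]; v,u=v.ravel(),u.ravel(); F=(onplane("side",np.c_[u,v],66)[:,:2]-[546.4,94.1])@R
print("rows x, cols y from 60 down to -60 (V value/10, z)")
for x in range(38,72,5):
    o=[]
    for y in range(56,-60,-6):
        k=np.argmin(((F-[x,y])**2).sum(1)); o.append("%d:%.0f"%(V[v[k],u[k]],P[v[k],u[k],2]))
    print(x,o)
```

```text
rows x, cols y from 60 down to -60 (V value/10, z)
38 ['115:39', '111:39', '101:36', '83:59', '85:60', '86:57', '88:60', '91:58', '87:67', '64:69', '49:76', '64:74', '74:77', '97:77', '98:38', '104:42', '101:45', '82:45', '102:47', '146:0']
43 ['118:40', '116:40', '79:40', '48:63', '50:65', '51:67', '51:65', '58:67', '79:65', '78:74', '66:71', '49:80', '51:84', '46:85', '66:66', '78:65', '87:109', '69:113', '80:49', '107:2']
48 ['118:39', '116:39', '79:38', '51:63', '49:68', '52:64', '56:66', '60:68', '62:67', '81:73', '88:78', '63:83', '51:86', '44:88', '45:89', '48:89', '49:108', '52:114', '46:117', '47:120']
53 ['134:45', '127:45', '101:42', '49:63', '47:66', '49:66', '57:66', '71:64', '77:68', '68:67', '69:69', '86:84', '76:88', '58:90', '43:94', '40:97', '45:102', '42:115', '45:116', '42:125']
58 ['149:44', '143:46', '127:46', '68:63', '58:66', '57:67', '55:65', '62:66', '64:67', '60:68', '60:67', '73:66', '85:87', '85:93', '55:95', '38:103', '41:104', '43:112', '41:118', '43:122']
63 ['130:44', '135:46', '122:39', '113:39', '103:39', '89:40', '98:39', '80:64', '63:67', '44:70', '41:70', '46:68', '69:38', '83:92', '75:99', '46:104', '42:111', '42:108', '41:111', '47:115']
68 ['121:36', '119:38', '117:38', '117:39', '113:40', '112:37', '115:39', '107:38', '96:38', '60:73', '39:76', '40:76', '49:77', '68:77', '86:96', '57:104', '42:107', '39:114', '42:116', '44:113']
```

The stick's end is within about 1–2 mm of nominal. Shifting 1 mm, then lowering and releasing.

```bash
python3 -m creep '[0,-0.003,-0.01,0,1, 0,-0.003,-0.02,0,1, 0,-0.003,-0.03,0,1, 0,-0.003,-0.04,0,1, 0,-0.003,-0.05,0,1, 0,-0.003,-0.057,0,1, 0,-0.003,-0.057,0,1, 0,-0.003,-0.057,0,1, 0,-0.003,-0.057,0,1, 0,-0.003,-0.057,0,1]'
```

```text
time: 37.2
position: [599.2, 98.0, 43.1]
tcp_rot: [[-0.095, 0.995, 0.0], [0.995, 0.095, 0.0], [-0.0, 0.0, -1.0]]
force: [-0.6, -0.0, 0.3]
gripper_width: 16.7
finger_force: 58.8
```

Releasing, lifting, and moving clear to look.

```bash
python3 -m creep '[0,0,-0.002,0,1, 0,0,-0.002,0,0.2, 0,0,-0.002,0,0.2, 0,0,-0.002,0,0.2, 0,0,-0.002,0,0.2, 0,0,0.05,0,0.2, 0,0,0.15,0,0.2, 0,0,0.3,0,0.2, 0,0,0.4,0,0.2, 0,0,0.4,0,0.2]'
python3 -m creep '[-0.2,-0.9,0,0,0.2, -0.2,-0.9,0,0,0.2, -0.2,-0.9,0,0,0.2, -0.2,-0.9,0,0,0.2, -0.2,-0.9,0,0,0.2, -0.2,-0.9,0,0,0.2, -0.2,-0.9,0,0,0.2, -0.2,-0.9,0,0,0.2, -0.2,-0.9,0,0,0.2, -0.2,-0.9,0,0,0.2]'
python3 - <<'E'
from h import *
im,de=snap('top','top15'); ims,des=snap('side','side15'); P=cloud("top",de); Ps=cloud("side",des); V=im.max(-1).astype(int)
a=np.radians(5.4); R=np.array([[np.cos(a),-np.sin(a)],[np.sin(a),np.cos(a)]])
def fr(n,z,c):
    v,u=np.mgrid[0:480,0:640]; return ((onplane(n,np.c_[u.ravel(),v.ravel()],z)[:,:2]-c)@R).reshape(480,640,2)
def plane(P,m,nm,c=(549,93)):
    Q=P[cv2.erode(m.astype(np.uint8),np.ones((3,3)))>0]; Q=Q[~np.isnan(Q[:,2])]; L=(Q[:,:2]-c)@R; A=np.c_[L-L.mean(0),np.ones(len(L))]
    print(nm,"slopes,z",np.linalg.lstsq(A,Q[:,2],rcond=None)[0].round(4),"at",L.mean(0).round(1),len(Q))
F=fr("top",48,(549,93)); m=(abs(F[...,0]-53)<25)&(abs(F[...,1])<50)&(V<75)
x,y,g=rect("top",m,48,"stick"); print("tray frame",(np.array([x,y])-[549,93])@R,g-5.4); plane(P,m,"stick top")
Vs=ims.max(-1); Fs=fr("side",48,(544.5,97.5)); m=(abs(Fs[...,0]-53)<18)&(abs(Fs[...,1])<48)&(Vs<70); x,y,g=rect("side",m,47,"stick side"); plane(Ps,m,"stick side",(544.5,97.5)); print((np.array([x,y])-[544.5,97.5])@R,g-5.4)
hsv=cv2.cvtColor(im,cv2.COLOR_RGB2HSV).astype(int)
g=(hsv[...,1]<80)&(V>90)&(abs(F[...,0])<92)&(abs(F[...,1])<58); plane(P,g&(P[...,2]<50),"tray floor")
t=(hsv[...,0]>85)&(hsv[...,0]<125)&(hsv[...,1]>60)&(abs(F[...,0]+50)<45)&(abs(F[...,1])<45); plane(P,t,"tin")
s=status.sense(); print(s["time"],s["position"])
E
```

```text
time: 38.2
position: [602.2, 98.1, 168.5]
tcp_rot: [[-0.095, 0.995, 0.009], [0.995, 0.095, 0.0], [-0.001, 0.009, -1.0]]
force: [0.6, 0.4, 0.9]
gripper_width: 34.2
finger_force: 0.0
time: 39.2
position: [539.2, -170.7, 162.7]
tcp_rot: [[-0.097, 0.995, -0.0], [0.995, 0.097, 0.0], [0.0, -0.0, -1.0]]
force: [0.1, -0.3, -0.5]
gripper_width: 34.5
finger_force: 0.0
stick c 600.5 97.1 mean [600.8  97.2] L,W 70.6 20.2 long dir deg -84.6 px [303.4 215.3]
tray frame [51.68464231 -0.76462578] -90.03349962234498
stick top slopes,z [-1.23900e-01  1.09000e-02  4.86981e+01] at [51.4 -0.1] 67
stick side c 594.9 102.9 mean [593.2 105.6] L,W 73.9 19.9 long dir deg -84.2 px [294.  219.9]
stick side slopes,z [ 1.30000e-02 -1.33000e-02  4.74322e+01] at [49.4  7. ] 47
[50.65926655  0.63354693] -89.55871858596802
tray floor slopes,z [2.60000e-03 1.80000e-03 3.90062e+01] at [11.9 -0.1] 929
tin slopes,z [-1.04000e-02 -6.70000e-03  6.15488e+01] at [-52.4   0.2] 376
39.3 [ 539.33752412 -170.78340662  162.85577208]
```

All checks agree: the stick's top is 10 mm above the tray floor and centred, and the tin and tray are level. The arm is clear, so I'm handing in.

```bash
python3 -c "
from rig import sign_off
print(sign_off())"
```

```text
the job is handed in; nothing more can be done
None
```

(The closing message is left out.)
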